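# Seat the blue capacitor in the V-nest of the test bench

### The job

Bring the blue capacitor can over to the white V-shaped test nest and push it along the bench into the V until it is fully home, centred against the two white faces. Leave it standing upright there, and do not knock or shift the black and the grey can.

Things in the scene. Friction and masses are not known exactly. Their poses are not given: they have to be found in the camera images.
- cap_blue: The part to seat: an upright cylindrical capacitor can in a BLUE sleeve, 50 mm in diameter, 70 mm tall (two small brass terminals on top reach 75 mm), about 0.2 kg, standing loose on the bench. Origin: on its axis, at its underside; z up along the axis. It is one of three cans of equal shape whose places are swapped from start to start.
- nest: Fixed V-nest: two slippery white upright faces, 26 mm high, 45 deg either side of its x axis, mouth 92 mm wide, jaws back to x=-11 mm, y=+-67 mm; bare bench within. Behind: aluminium block, x 48-84, y +-68 mm, red and black posts to 52 mm high. Origin: on the bench where a fully home can's axis stands. x: level, into the V (push towards +x); z up. Bench clear 120 mm before the mouth.
- cap_black: Bystander: a can of the same size in a BLACK sleeve, loose; to be left where it stands. Origin on its axis at its underside.
- cap_grey: Bystander: a can of the same size in a GREY sleeve, loose; to be left where it stands. Origin on its axis at its underside.
Things that resemble listed ones, but are neither listed nor needed, are in the scene too. Of the things like the nest, leave any that is pink; of the rest the larger one is meant.

How it is judged:
By the outcome, as a careful person would: the job done as asked, in the order asked, and still so for the second after the job is handed in, with the robot touching nothing.
It also fails if it takes over 46 s, if anything falls off the work surface, if the arm or the gripper's body presses on something with over 40 N, if the wrist force passes 120 N, or if a joint passes its speed limit or range.

### The arm

A 6-joint arm with a two-finger parallel gripper is mounted at the origin on the work surface. World frame = base frame: x ahead of the robot, y to its left, z up, the work surface at z = 0. Lengths are in m, angles in rad, forces in N, time in s.
With the tool pointing down it reaches from about 0.375 to 0.9 m from the base axis. Payload 3.1 kg.
Tool frame: the origin (TCP) lies between the finger pads; the fingertips stand 8 mm ahead of it and the grasp point (between the pads) lies 11 mm behind it; z points along the fingers, y is the line along which they close (so a half turn about z gives the same grasp; the last joint's range is limited). The gripper opens to 85 mm and grips with 20 to 120 N. Pads are 22 mm wide; open, the fingers measure 114 mm over their backs; the gripper's body (76 mm by 85 mm) begins 54 mm behind the grasp point. The pads swing forward as they close: fully open they stand 13 mm farther back than shut.
Start: joints at [-0.178, 0.527, 1.433, -0, 1.181, -0.178], TCP at [0.625, 0, 0.216] pointing down, gripper open.
Joint ranges: [-3.08, 3.08], [-0.75, 2.2], [0.22, 2.44], [-1.43, 4.57], [0, 2.65], [-2.85, 2.85]. Speed limits (rad/s): [2.79, 2.79, 3.14, 3.14, 3.14, 3.14].

### API

Orientations are given as a unit quaternion [x, y, z, w].
In Python, from station import readout, cams, sign_off gives the robot as it stands.
- The arm moves only by the tool send_rows, never from a script. Its argument "commands" is text: rows parted by semicolons, each of 5 numbers parted by spaces: the finger opening in mm, from 0 to 85.4, then the shift along the tool's x, y, z each as a share of 0.02 m, from -1 to 1, then the turn about the tool's z as a share of 4 degrees, from -1 to 1. In form: grip dx dy dz spin; .... A call has 1 to 20 rows; each row shifts and turns the commanded pose from where the row before left it, along the tool's axes as they then stand; what a row does not reach is not made up. A row lasts 1/12 s, in which the tool goes at most 41.7 mm and 7.16 degrees, less where a joint would pass 70% of its speed; a pose out of reach is approached as far as the arm can. A call with a number of a shift or a turn outside -1 to 1 is refused whole. A call with a gripper value outside its range is refused whole. The fingers move at their own pace and stop on an object; "grip_force" is the grip in N (left out, the last holds). Time passes only in rows, so rows that do not move let the fingers close. It gives the time, the measured TCP pose, the force, the opening and the grip force at its end, in the units of the state.
- readout.sense(): the state, without advancing time (a new reading comes with each control period).
- cams.snapshot(name): name is "scene" or "side" or "wrist"; returns a dict with "pixels" (384x512x3 uint8, red, green, blue), "intrinsics" (3x3 intrinsics, pixels), "eye" and "rotation" of the camera in the world. Camera axes: x right, y down, z forward; pixel columns grow to the right and rows downward; lengths in m; the calibration is good to about 2 mm. A picture is of the moment at which its call begins. There is no depth.
- sign_off(): hands the job in; it is judged then, once.
The state is a dict: "t": time; "q": joint angles; "qd": joint speeds; "tau": joint torques, N m; "tcp_pos": TCP position; "tool_rot": TCP orientation; "force": force on the tool from outside, world axes, zero at the start; "ft_torque": the same for the moment, N m; "finger_gap": opening from 0.0 (shut) to 1.0 (fully open); "gripper_force": force on a finger pad.
Only numpy, scipy, OpenCV 4.12 (cv2) and the standard library are available. Lean on these libraries where they do the work, as an engineer would, in place of code of your own. Each camera call takes 0.05 s, during which the arm holds its last target. There are 200 camera calls.

## Working session

There is one attempt and no reset: what is moved stays moved. The work goes in short steps, Python scripts to look and compute and a tool call to move; the robot and the scene stay as the last step left them, time stands still between calls to the robot, and variables do not carry over. Pictures are saved under pics/ and viewed, at most 10 in all, crops included, and the job is handed in when it is done.

Besides the shell and the picture viewer there is one more tool, called after "Call:" in YAML: its name, and indented under it one key for each argument. send_rows: Moves the arm, as the interface text tells. Its arguments: {"type":"object","properties":{"commands":{"type":"string"},"grip_force":{"type":"number"}},"required":["commands"]}

```bash
mkdir -p pics
cat > h.py <<'E'
import numpy as np, cv2
from station import readout, cams, sign_off
def snap(name, fn=None):
    s=cams.snapshot(name)
    if fn: cv2.imwrite('pics/'+fn, s['pixels'][:,:,::-1])
    np.savez('pics/'+name+'.npz', **{k:np.array(v) for k,v in s.items()})
    return s
def load(name): return np.load('pics/'+name+'.npz')
def ray(s,u,v,z):
    d=s['rotation']@np.linalg.solve(s['intrinsics'],[u,v,1.]); e=np.array(s['eye'])
    return e+d*(z-e[2])/d[2]
def proj(s,p):
    c=np.array(s['rotation']).T@(np.array(p)-s['eye']); c=s['intrinsics']@c; return c[:2]/c[2]
E
python3 - <<'E'
from h import *
a=snap('scene','scene.png'); b=snap('side','side.png')
for s in(a,b): print(s['eye'],s['rotation'],s['intrinsics'])
print(readout.sense())
E
```

```text
[ 1.25762197 -0.41647841  0.62624107] [ 0.75577279  0.4570198  -0.23090656 -0.40819425] [[485.18316681   0.         249.30276916]
 [  0.         485.18316681 186.09570784]
 [  0.           0.           1.        ]]
[ 0.2204444  -0.62410762  0.45427289] [ 0.85956527 -0.17056315  0.10201709 -0.47079536] [[419.07827168   0.         255.40353212]
 [  0.         419.07827168 192.84091869]
 [  0.           0.           1.        ]]
{'t': 0.1, 'q': array([-1.78495061e-01,  5.28371657e-01,  1.43377830e+00, -4.26864940e-05,
        1.18143515e+00, -1.78507316e-01]), 'qd': array([ 0.00098802, -0.00271021, -0.0039165 ,  0.00294423, -0.00097743,
       -0.00159952]), 'tau': array([ 4.33945943e-04, -4.43301880e+01, -1.78587180e+01, -2.04061280e-04,
        3.88642526e-03,  1.10165692e-05]), 'tcp_pos': array([6.24311973e-01, 1.44144515e-04, 2.14731162e-01]), 'tool_rot': array([ 7.07096355e-01,  7.07116505e-01, -5.84382486e-04, -8.07065726e-04]), 'force': array([-0.6056112 , -1.07915328,  0.85440602]), 'ft_torque': array([-0.07108914, -0.01231207,  0.00825842]), 'gripper_force': 0.0, 'finger_gap': 1.0009785060293743}
```

View pics/scene.png

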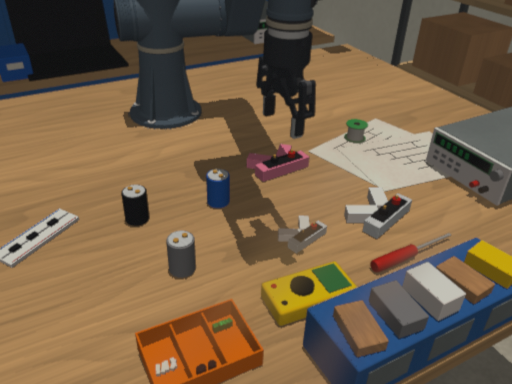

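View pics/side.png

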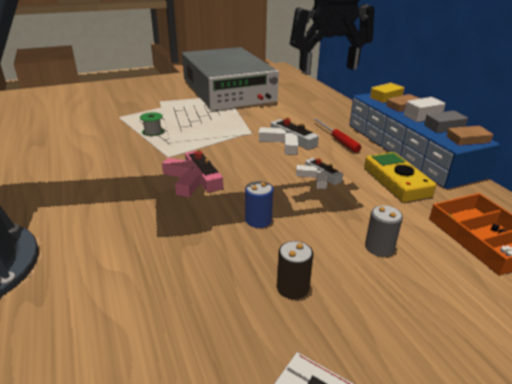

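Blue can: scene (218,188), side (259,204). The candidates for the nest, in scene pixels, are:
- pink (280,160), which is ruled out by its colour
- small white (303,233)
- larger white (380,210), which is side (290,133)

The last one fits, as the larger of the two that aren't pink. I'll confirm it in an enlarged crop.

```bash
sed -i 's/^import numpy.*/&\nfrom scipy.spatial.transform import Rotation as R\nM=lambda q: R.from_quat(q).as_matrix() if np.size(q)==4 else np.array(q)/; s/s\[.rotation.\]@/M(s["rotation"])@/; s/np.array(s\[.rotation.\])/M(s["rotation"])/' h.py
python3 - <<'E'
from h import *
a=cv2.imread('pics/scene.png')[170:250,260:420]; b=cv2.imread('pics/side.png')[105:195,240:400]
cv2.imwrite('pics/crop1.png',np.vstack([cv2.resize(a,(560,280),interpolation=cv2.INTER_CUBIC),cv2.resize(b,(560,315),interpolation=cv2.INTER_CUBIC)]))
a=load('scene');b=load('side')
# can axes
print('top', ray(a,218,176,.07), ray(b,259,188,.07))
for n,u,v in(('blue',218,176),('black',135,190),('grey',181,239)): print(n,ray(a,u,v,.07))
for n,u,v in(('blue',259,188),('black',295,249),('grey',386,214)): print(n,ray(b,u,v,.07))
for n,s,u,v in(('nest',a,370,212),('nest',b,285,135),('small',a,300,235),('small',b,315,175)): print(n,ray(s,u,v,.026))
E
```

```text
top [ 0.47781144 -0.05440137  0.07      ] [ 0.47333093 -0.05649393  0.07      ]
blue [ 0.47781144 -0.05440137  0.07      ]
black [ 0.45099366 -0.22526494  0.07      ]
grey [ 0.63287761 -0.1995246   0.07      ]
blue [ 0.47333093 -0.05649393  0.07      ]
black [ 0.45576231 -0.22597501  0.07      ]
grey [ 0.63091958 -0.20356108  0.07      ]
nest [0.67879581 0.19685954 0.026     ]
nest [0.65885543 0.21114684 0.026     ]
small [0.67541885 0.02614237 0.026     ]
small [0.62936161 0.01283766 0.026     ]
```

View pics/crop1.png

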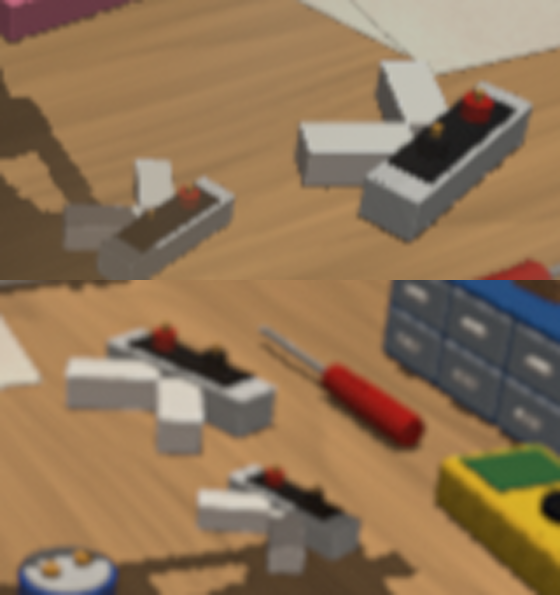

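The crop confirms it: the larger white nest has black and red posts, with its mouth towards the robot. Next I fit its pose to corners read in both views.

```bash
cat > fit.py <<'E'
from h import *
from scipy.optimize import least_squares
a=load('scene');b=load('side')
S=lambda u,v:(260+u/3.5-.4,170+v/3.5-.4)
D=lambda u,v:(240+u/3.5-.4,105+(v-280)/3.5-.4)
obs=[(a,S(363,178),48,-68,0),(a,S(407,203),84,-68,0),(a,S(530,105),84,68,0),(a,S(487,85),48,68,0),
(b,D(108,347),48,68,0),(b,D(135,330),84,68,0),(b,D(273,385),84,-68,0),(b,D(235,403),48,-68,0),
(a,S(303,124),-11,-46,1),(a,S(381,62),-11,46,1),(b,D(68,376),-11,46,1),(b,D(160,417),-11,-46,1),(a,S(410,128),35.4,0,1),(b,D(158,376),35.4,0,1)]
def f(p):
    c,s=np.cos(p[2]),np.sin(p[2]); r=[]
    for im,uv,x,y,j in obs:
        x,y=x/1e3,y/1e3
        r.append(proj(im,[p[0]+c*x-s*y,p[1]+s*x+c*y,.026 if j else p[3]])-uv)
    return np.ravel(r)
o=least_squares(f,[.64,.2,.5,.03],loss='soft_l1')
print(o.x,np.degrees(o.x[2])); print(f(o.x).reshape(-1,2).round(1))
print('home top centre px',proj(a,[*o.x[:2],0]))
E
python3 fit.py
```

```text
[0.63065124 0.21382318 0.31527311 0.02806133] 18.063818669410853
[[ 0.2  0.1]
 [ 3.3  1. ]
 [ 1.5  0.7]
 [-1.2 -0.5]
 [-0.8 -1.7]
 [ 1.6 -0.2]
 [ 0.8  0.9]
 [ 1.6 -0.2]
 [-1.1 -0.5]
 [ 0.1 -0. ]
 [-0.9 -0.6]
 [-1.2  0.3]
 [-0.9 -1.5]
 [-0.2  0.5]]
home top centre px [359.65264552 207.47561154]
```

Call:
send_rows:
  commands: "85 -0.35 -0.93 0 0;85 -0.35 -0.93 0 0;85 -0.35 -0.93 0 0;85 -0.35 -0.93 0 0;85 -0.35 -0.93 0 0;85 -0.35 -0.93 0 0;85 -0.35 -0.93 0 0;85 -0.35 -0.93 0 0;85 0 0 0 1;85 0 0 0 1;85 0 0 0 1;85 0 0 0 1;85 0 0 0 1;85 0 0 0 1;85 0 0 0 1;85 0 0 0 1;85 0 0 0 1;85 0 0 0 1;85 0 0 0 1;85 0 0 0 1"
  grip_force: 30

```text
t: 1.77
tcp_pos: [0.4758, -0.0558, 0.2153]
tool_rot: [0.934, 0.357, -0.0, -0.0]
force: [0.7, 0.4, 0.4]
finger_gap: 0.998
gripper_force: 0.0
```

Call:
send_rows:
  commands: "85 0 0 0 1;85 0 0 0 1;85 0 0 0 1;85 0 0 0 1;85 0 0 0 1;85 0 0 0 1;85 0 0 0 0;85 0 0 0 0;85 0 0 0 0"

```text
t: 2.52
tcp_pos: [0.476, -0.0559, 0.2155]
tool_rot: [0.988, 0.157, -0.0, -0.0]
force: [0.4, 0.1, 1.0]
finger_gap: 0.991
gripper_force: 0.0
```

Run:
```python
from h import *
s=snap('wrist','w1.png'); st=readout.sense()
print(st['t'],st['tcp_pos'],M(st['tool_rot']).round(3),s['eye'])
print('blue top px',proj(s,[.4755,-.0555,.07]))
```

```text
2.5667 [ 0.47607653 -0.05592889  0.2155025 ] [[ 0.951  0.31  -0.   ]
 [ 0.31  -0.951  0.   ]
 [-0.    -0.    -1.   ]] [ 0.54638401 -0.03270311  0.37391203]
blue top px [257.02640249 179.72392748]
```

View pics/w1.png

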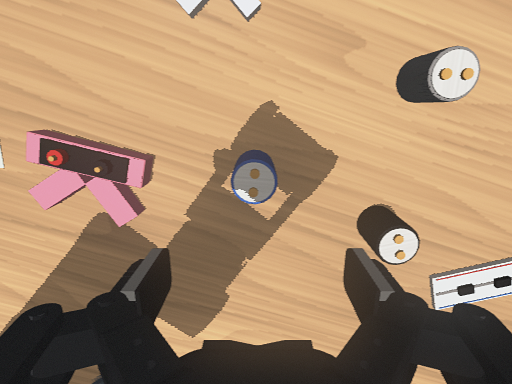

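The blue can's top centre is at about (254,182) in the wrist view, 3 px from the prediction. The pink nest is over 100 px to the left, so the fingers have clear room.

Run:
```python
from h import *
s=load('wrist');print(ray(s,254,181.5,.07),ray(s,254,182.5,.075),ray(s,231,181,.07),ray(s,277,181,.07),ray(s,142,215,.02))
```

```text
[ 0.47268491 -0.05307556  0.07      ] [ 0.47288388 -0.05306929  0.075     ] [ 0.46566485 -0.02994994  0.07      ] [ 0.48073225 -0.07586226  0.07      ] [0.37470367 0.06495821 0.02      ]
```

Call:
send_rows:
  commands: "85 -0.1 -0.15 0.98 0;85 0 0 0.98 0;85 0 0 0.98 0;85 0 0 0.98 0;85 0 0 0.98 0;85 0 0 0.98 0;85 0 0 0.98 0;85 0 0 0.98 0;85 0 0 0.98 0;85 0 0 0 0;85 0 0 0 0;60 0 0 0 0;50 0 0 0 0;45 0 0 0 0;45 0 0 0 0;45 0 0 0 0;45 0 0 0 0;45 0 0 0 0"
  grip_force: 30

```text
t: 4.07
tcp_pos: [0.4742, -0.0539, 0.0406]
tool_rot: [0.988, 0.157, 0.001, 0.001]
force: [-1.2, 0.5, 6.2]
finger_gap: 0.572
gripper_force: 30.2
```

Call:
send_rows:
  commands: "45 0 0 -1 0;45 0 0 -1 0;45 0 0 -1 0;45 0 0 -1 0;45 0.645 -0.937 0 0;45 0.645 -0.937 0 0;45 0.645 -0.937 0 0;45 0.645 -0.937 0 0;45 0.645 -0.937 0 0;45 0.645 -0.937 0 0;45 0.645 -0.937 0 0;45 0.645 -0.937 0 0;45 0.645 -0.937 0 0;45 0.645 -0.937 0 0;45 0.645 -0.937 0 0;45 0 0 0 0;45 0 0 0 0;45 0 0 0 0"

```text
t: 5.57
tcp_pos: [0.5437, 0.1859, 0.1191]
tool_rot: [0.988, 0.157, -0.001, 0.0]
force: [-0.1, -0.4, -2.7]
finger_gap: 0.572
gripper_force: 32.8
```

Run:
```python
from h import *
s=snap('wrist','w2.png'); st=readout.sense()
print(st['t'],st['tcp_pos'],M(st['tool_rot']).round(3),s['eye'],st['force'])
print(proj(s,[.6305,.214,0]))
```

```text
5.6167 [0.54372074 0.18550602 0.11906503] [[ 0.951  0.309 -0.001]
 [ 0.309 -0.951 -0.001]
 [-0.001  0.    -1.   ]] [0.61421823 0.20915751 0.27740702] [-0.054935   -0.83511379 -2.88326474]
[257.85734891  84.81335328]
```

View pics/w2.png

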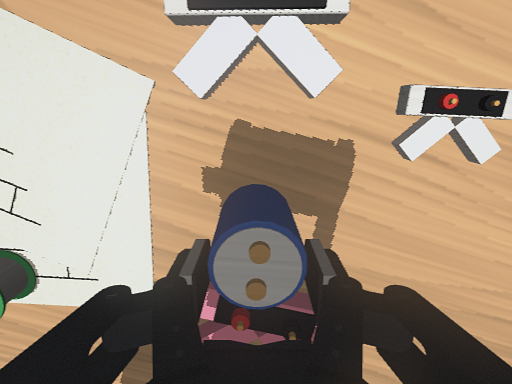

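The can is held upright. The nest's jaw tips show at (203,98) and (317,97) and its apex at (257,38), which is enough to refine its pose.

Run:
```python
from h import *
s=load('wrist')
L,Rr,A=[ray(s,u,v,.026)[:2] for u,v in((203,98),(317,97),(257,38.5))]
print(L,Rr,A,np.linalg.norm(L-Rr),np.linalg.norm(A-(L+Rr)/2))
d=L-Rr; yaw=np.arctan2(d[1],d[0])-np.pi/2; ax=np.array([np.cos(yaw),np.sin(yaw)])
m=(L+Rr)/2
print(np.degrees(yaw), m+.0106*ax, A-.0354*ax)
st=readout.sense(); T=M(st['tool_rot'])
for c in (m+.0106*ax, A-.0354*ax): print('tool-frame delta',T.T[:2,:2]@(c-st['tcp_pos'][:2]))
# held can axis from top centre
print(T.T[:2,:2]@(ray(s,258,271.5,.1195+.034)[:2]-st['tcp_pos'][:2]), [T.T[:2,:2]@(ray(s,u,265,.15)[:2]-st['tcp_pos'][:2]) for u in (209,306)])
```

```text
[0.60588454 0.25226795] [0.63498728 0.16567539] [0.660124   0.22444165] 0.09135228958914178 0.04259653378967506
18.576889991424164 [0.63048362 0.21234858] [0.62656845 0.21316402]
tool-frame delta [0.09081137 0.00126467]
tool-frame delta [ 0.08733942 -0.00072004]
[-0.00066084 -0.0002379 ] [array([ 0.00070859, -0.02383276]), array([0.00082648, 0.02287382])]
```

Home is 87–91 mm ahead along tool x, with under 1.5 mm sideways, and the measured mouth of 91 mm matches the stated 92 mm. I lower the can to the bench, then push it along in the grip.

Call:
send_rows:
  commands: "45 0 0 1 0;45 0 0 1 0;45 0 0 1 0;45 0 0 0.5 0;45 0 0 0.4 0;45 0 0 0 0;45 0 0 0 0"

```text
t: 6.2
tcp_pos: [0.545, 0.1858, 0.0415]
tool_rot: [0.988, 0.156, 0.0, 0.0]
force: [-0.1, 0.3, -2.4]
finger_gap: 0.568
gripper_force: 33.6
```

Call:
send_rows:
  commands: "45 0 0 0.06 0;45 0 0 0.04 0;45 0 0 0 0;45 0 0 0 0"

```text
t: 6.53
tcp_pos: [0.5452, 0.186, 0.0399]
tool_rot: [0.988, 0.156, 0.001, 0.0]
force: [-0.5, -1.3, 1.3]
finger_gap: 0.572
gripper_force: 33.9
```

Call:
send_rows:
  commands: "45 0.4 0 0 0;45 0.4 0 0 0;45 0.4 0 0 0;45 0.4 0 0 0;45 0.4 0 0 0;45 0.4 0 0 0;45 0.4 0 0 0;45 0.4 0 0 0;45 0.4 0 0 0;45 0.2 0 0 0;45 0 0 0 0;45 0 0 0 0"

```text
t: 7.53
tcp_pos: [0.618, 0.2099, 0.0393]
tool_rot: [0.988, 0.156, 0.001, 0.0]
force: [-0.4, -0.2, 4.0]
finger_gap: 0.567
gripper_force: 37.7
```

Still about 11 mm short. I creep forward while watching the force.

Call:
send_rows:
  commands: "45 0.1 0 0 0;45 0.1 0 0 0;45 0.1 0 0 0;45 0 0 0 0;45 0 0 0 0"

```text
t: 7.95
tcp_pos: [0.6222, 0.2115, 0.0391]
tool_rot: [0.988, 0.156, -0.0, -0.0]
force: [-2.2, -1.8, 2.4]
finger_gap: 0.57
gripper_force: 37.5
```

Call:
send_rows:
  commands: "45 0.1 0 0 0;45 0 0 0 0;45 0 0 0 0"

```text
t: 8.2
tcp_pos: [0.6246, 0.2123, 0.0392]
tool_rot: [0.988, 0.156, 0.0, -0.0]
force: [-1.2, 0.2, 2.0]
finger_gap: 0.57
gripper_force: 37.6
```

Call:
send_rows:
  commands: "55 0 0 0 0;65 0 0 0 0;72 0 0 0 0;72 0 0 0 0;72 0 0 0 0;72 0 0 -0.5 0;72 0 0 -1 0;72 0 0 -1 0;72 0 0 -0.75 0;60 -0.7 0 0 0;20 -0.7 0 0 0;0 -0.7 0 0 0;0 -0.7 0 0 0;0 -0.7 0 0 0;0 0 0 0 0;0 0 0 0 0;0 0 0 0 0"

```text
t: 9.62
tcp_pos: [0.5595, 0.1908, 0.105]
tool_rot: [0.988, 0.156, 0.001, 0.0]
force: [0.7, 0.1, 0.2]
finger_gap: 0.005
gripper_force: 0.0
```

Run:
```python
from h import *
s=snap('wrist','w3.png'); st=readout.sense()
print(st['t'],st['tcp_pos'],st['finger_gap'],st['force'])
```

```text
9.6667 [0.55956409 0.1907791  0.10479357] 0.005096817296355311 [ 0.5086523  -0.09959219 -0.34511367]
```

View pics/w3.png

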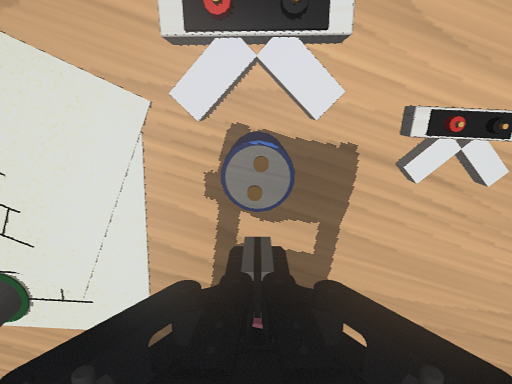

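Run:
```python
from h import *
s=load('wrist')
L,Rr,A=[ray(s,u,v,.026)[:2] for u,v in((201,120),(317,119),(257,57))]
d=L-Rr; yaw=np.arctan2(d[1],d[0])-np.pi/2; ax=np.array([np.cos(yaw),np.sin(yaw)]);N=np.array([ax,[-ax[1],ax[0]]])
h=(L+Rr)/2+.0106*ax
print(np.linalg.norm(L-Rr),np.degrees(yaw),h,A-.0354*ax)
for u,v,z in((258,177,.07),(258,178,.075)): c=ray(s,u,v,z)[:2]; print(c,N@(c-h))
print(s['eye'],N@(readout.sense()['tcp_pos'][:2]-h), ray(s,222,177,.07)-ray(s,294,177,.07))
```

```text
0.08969223805932885 18.538933277304494 [0.63070584 0.21292606] [0.62866598 0.21345235]
[0.58681295 0.19938332] [-0.04592109  0.00111572]
[0.58727994 0.19954886] [-0.0454257   0.00112419]
[0.62938847 0.21380489 0.26363068] [-0.07449165  0.00162174] [-0.01487411  0.04559351  0.        ]
```

The can stands upright but sits about 46 mm short of home; it shifted when the grip came off. It's still in line with the nest, about 1 mm off the axis. I back off further, lower the shut fingers behind it and push it in low.

Call:
send_rows:
  commands: "0 -0.8 0 0 0;0 -0.75 0 0 0;0 0 0 0 0;0 0 0 0.99 0;0 0 0 0.99 0;0 0 0 0.99 0;0 0 0 0.95 0;0 0 0 0 0;0 0 0 0 0"

```text
t: 10.42
tcp_pos: [0.5291, 0.1811, 0.025]
tool_rot: [0.988, 0.156, -0.0, -0.0]
force: [-0.8, 0.1, -0.3]
finger_gap: 0.001
gripper_force: 0.0
```

Call:
send_rows:
  commands: "0 0.5 0 0 0;0 0.5 0 0 0;0 0.25 0 0 0;0 0.25 0 0 0;0 0.25 0 0 0;0 0.25 0 0 0;0 0.25 0 0 0;0 0.25 0 0 0;0 0.25 0 0 0;0 0 0 0 0;0 0 0 0 0"

```text
t: 11.33
tcp_pos: [0.5817, 0.1981, 0.0258]
tool_rot: [0.988, 0.156, 0.001, -0.0]
force: [0.2, -0.2, -0.0]
finger_gap: 0.001
gripper_force: 0.0
```

Run:
```python
from h import *
s=snap('wrist','w4.png'); b=snap('side','side4.png'); st=readout.sense()
print(st['t'],st['tcp_pos'],st['force'])
cv2.imwrite('pics/c4.png',np.hstack([cv2.resize(s['pixels'][:,:,::-1],(400,300)),cv2.resize(b['pixels'][90:240,180:380,::-1],(400,300))]))
```

```text
11.4333 [0.58114741 0.19795736 0.0257436 ] [ 0.25339338 -0.4034006  -0.55208125]
```

View pics/c4.png

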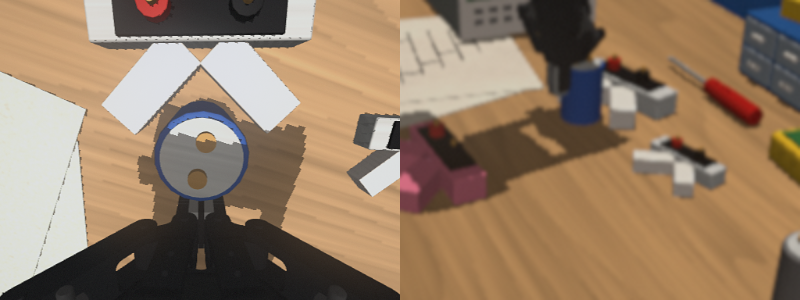

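The can is upright and centred ahead of the shut fingers, entering the mouth (can centre near (202,155) in the left panel). I keep pushing gently until the force rises.

Call:
send_rows:
  commands: "0 0.2 0 0 0;0 0.2 0 0 0;0 0.15 0 0 0;0 0 0 0 0;0 0 0 0 0"

```text
t: 11.85
tcp_pos: [0.5918, 0.2014, 0.0258]
tool_rot: [0.988, 0.156, 0.0, -0.0]
force: [-1.1, 0.5, 0.4]
finger_gap: -0.001
gripper_force: 0.0
```

Call:
send_rows:
  commands: "0 0.1 0 0 0;0 0.1 0 0 0;0 0 0 0 0;0 0 0 0 0"

```text
t: 12.18
tcp_pos: [0.5951, 0.2026, 0.0258]
tool_rot: [0.988, 0.156, 0.0, -0.0]
force: [-0.9, 0.3, -1.3]
finger_gap: 0.002
gripper_force: 0.4
```

Run:
```python
from h import *
s=snap('wrist','w5.png'); st=readout.sense()
im=cv2.cvtColor(s['pixels'],cv2.COLOR_RGB2HSV)
print(st['t'],st['tcp_pos'],st['force'])
```

```text
12.2333 [0.59505725 0.20259384 0.02573936] [-1.14546149 -0.36837163  0.33238754]
```

View pics/w5.png

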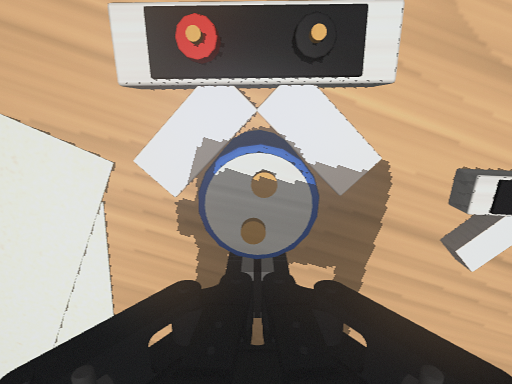

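Run:
```python
from h import *
s=load('wrist')
L,Rr,A=[ray(s,u,v,.026)[:2] for u,v in((175,196),(341,194),(257,112))]
d=L-Rr; yaw=np.arctan2(d[1],d[0])-np.pi/2; ax=np.array([np.cos(yaw),np.sin(yaw)]);N=np.array([ax,[-ax[1],ax[0]]])
h=(L+Rr)/2+.0106*ax
print(np.linalg.norm(L-Rr),np.degrees(yaw),h,A-.0354*ax)
for u,v,z in((258.5,200,.07),(258.5,208,.075)): c=ray(s,u,v,z)[:2]; print(c,N@(c-h),N@(c-A+.0354*ax))
print(N@(readout.sense()['tcp_pos'][:2]-h))
```

```text
0.09209375645270422 18.804520802729417 [0.63047125 0.21413814] [0.62889379 0.21351604]
[0.63102019 0.21400058] [ 0.00047529 -0.00030716] [ 0.00216908 -0.00022675]
[0.62942908 0.21349811] [-0.00119285 -0.00026994] [ 0.00050094 -0.00018952]
[-0.03724494  0.00048725]
```

The can reads within about 1–2 mm of home. I creep on until the push force shows contact with both faces.

Call:
send_rows:
  commands: "0 0.05 0 0 0;0 0 0 0 0;0 0 0 0 0"

```text
t: 12.48
tcp_pos: [0.5952, 0.2028, 0.0258]
tool_rot: [0.988, 0.156, -0.001, -0.0]
force: [-3.5, -0.8, 1.0]
finger_gap: -0.002
gripper_force: 1.4
```

Call:
send_rows:
  commands: "0 0.05 0 0 0;0 0 0 0 0;0 0 0 0 0"

```text
t: 12.73
tcp_pos: [0.5956, 0.2032, 0.0257]
tool_rot: [0.988, 0.157, -0.001, -0.0]
force: [-5.2, 0.7, 2.6]
finger_gap: 0.004
gripper_force: 2.5
```

Call:
send_rows:
  commands: "0 0.05 0 0 0;0 0 0 0 0;0 0 0 0 0"

```text
t: 12.98
tcp_pos: [0.5956, 0.2032, 0.0256]
tool_rot: [0.988, 0.157, -0.002, 0.0]
force: [-6.4, -0.9, 3.7]
finger_gap: 0.0
gripper_force: 3.3
```

The TCP has stalled with the force rising to 6 N, so the can is against both faces. I back straight off, then go up and look.

Call:
send_rows:
  commands: "0 -0.1 0 0 0;0 -0.2 0 0 0;0 -0.5 0 0 0;0 -0.8 0 0 0;0 -0.8 0 0 0;0 -0.3 0 -0.8 0;0 0 0 -1 0;0 0 0 -1 0;0 0 0 -1 0;0 0 0 0 0;0 0 0 0 0;0 0 0 0 0"

```text
t: 13.98
tcp_pos: [0.5469, 0.1867, 0.1015]
tool_rot: [0.988, 0.156, 0.001, 0.0]
force: [0.3, -0.7, 0.1]
finger_gap: -0.003
gripper_force: 0.0
```

Run:
```python
from h import *
s=snap('wrist','w6.png'); b=snap('side','side6.png'); a=snap('scene','scene6.png')
print(readout.sense()['t'],readout.sense()['tcp_pos'])
for n,i in(('scene',a),('side',b)):
    o=cv2.imread(f'pics/{n}.png')[:,:,::-1].astype(int)
    for c in ([.4534,-.2256],[.632,-.2015]):
        u,v=proj(i,[*c,.035]).astype(int); w=(slice(v-30,v+30),slice(u-22,u+22))
        print(n,c,np.abs(o[w]-i['pixels'][w]).mean().round(2))
cv2.imwrite('pics/c6.png',np.hstack([cv2.resize(s['pixels'][:300,100:400,::-1],(400,400)),cv2.resize(a['pixels'][120:270,280:430,::-1],(400,400))]))
```

```text
14.1333 [0.54592957 0.18663485 0.10062096]
scene [0.4534, -0.2256] 2.15
scene [0.632, -0.2015] 2.21
side [0.4534, -0.2256] 1.9
side [0.632, -0.2015] 2.67
```

View pics/c6.png

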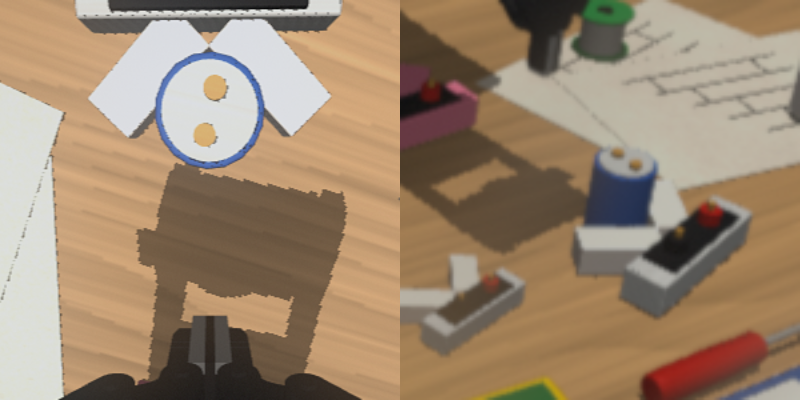

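The can stands upright between both faces, with its top centre at (210,110) in the left panel. The black and grey cans are unchanged in both fixed views. One numeric check, then I hand in.

Run:
```python
from h import *
s=load('wrist'); f=lambda u,v,z: ray(s,100+u*.75,v*.75,z)[:2]
L,Rr=f(132,136,.026),f(289,135,.026)
d=L-Rr; yaw=np.arctan2(d[1],d[0])-np.pi/2; ax=np.array([np.cos(yaw),np.sin(yaw)]);N=np.array([ax,[-ax[1],ax[0]]])
A=f(209,47,.026)-.0354*ax
h=(L+Rr)/2+.0106*ax
for c in(f(210,110,.07),f(210,110.5,.075)): print(c,N@(c-h),N@(c-A))
print(np.linalg.norm(L-Rr),h,A)
```

```text
[0.62987937 0.21386782] [-0.00029461  0.00022969] [ 0.00108392 -0.00030807]
[0.6293484  0.21369791] [-0.00085207  0.0002361 ] [ 0.00052645 -0.00030165]
0.08819795651875566 [0.63023143 0.21374289] [0.62875363 0.21381792]
```

```bash
python3 -c "
from station import sign_off
print(sign_off())"
```

```text
the job is handed in; nothing more can be done
None
```

The blue can is upright and fully home in the larger white nest, within about 1 mm of centre in the last camera check. The black and grey cans look unmoved, and the job was handed in at about 14 s.

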